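# Load and start the slumping kiln

## Task

Get the slumping kiln loaded and started: clear the brick-red kiln props off the loading track into the grey bin, and balance every blue glass blank, level and centred, on the top of a white dome mould of its own on the tray. Then slide the loaded tray by its handle fully home into the kiln without losing a blank, and only after that press the red start button. Leave the jars, cups and other things on the bench where they are.

Things in the scene. Friction and masses are not known exactly. Their poses are not given: they have to be found in the camera images.
- kiln: low grey tabletop slumping kiln, fixed, 270 wide (x), from y=0 back to y=-240, roof top at z=175 (the black control pod on the roof, carrying the button, rises to 200). Origin on the table under the middle of the mouth; z up; the mouth faces its +y.
- kiln_mouth (a point): middle of the lower edge of the kiln's mouth, kiln (0, 0, 50). The mouth is 200 wide and 98 high (to z=148). A level steel loading track, top at z=50, runs from the chamber's floor out to kiln y=+320, with guide rails 10 high and 8 wide along its sides (inner faces at x=+-88).
- kiln_stop (a point): foot of the chamber's back wall, kiln (0, -195, 50). The tray is fully home when its leading edge meets this wall: tray origin then at kiln y=-110.
- tray: loose terracotta tray plate 170 x 170 x 10, 0.6 to 0.9 kg with 4 white plaster domes fixed on it (68 across, round tops of 34 radius, tops 69 above the underside). Origin: centre of underside; axes as the kiln's, handle towards +y. It lies on the track between the rails (3 play each side) in front of the mouth and slides along kiln y against 3 to 6 N of friction.
- tray_grip (a point): grip point in the wooden handle of the tray: an upright block 16 (x) x 30 (y) x 50 high, at tray x=0, y=+150; the block's top is 15 above this point. Pinch it across x from above. With the tray home this point is 40 in front of the mouth.
- start_top (a point): middle of the top of the red start button on the kiln's roof pod, diameter 28; it is pressed straight down 6 mm, fully down takes about 5 N and it springs back.
- start (a joint): travel of the start button, 0 up to 0.006 m fully pressed; counts as pressed beyond 0.004.
- prop_bin: grey open plastic bin, fixed, 100 (x) x 150 (y) x 50 high, walls and floor 4 mm. Origin: centre of its underside.
- crown1 (a point): top point of dome mould 1 on the tray (moves with the tray).
- crown2 (a point): top point of dome mould 2 on the tray (moves with the tray).
- crown3 (a point): top point of dome mould 3 on the tray (moves with the tray).
- crown4 (a point): top point of dome mould 4 on the tray (moves with the tray).
- blank1: flat opaque blue glass blank, 48 x 48 x 10 (z is its thickness), 60 g, lying flat on the table. Origin: its very centre; x and y square to its sides. May be absent.
- blank2: flat opaque blue glass blank, 48 x 48 x 10 (z is its thickness), 60 g, lying flat on the table. Origin: its very centre; x and y square to its sides. May be absent.
- blank3: flat opaque blue glass blank, 48 x 48 x 10 (z is its thickness), 60 g, lying flat on the table. Origin: its very centre; x and y square to its sides. May be absent.
- blank4: flat opaque blue glass blank, 48 x 48 x 10 (z is its thickness), 60 g, lying flat on the table. Origin: its very centre; x and y square to its sides. May be absent.
- prop1: brick-red refractory kiln prop, a square post 36 x 36 x 46 high, about 90 g, standing on the track between tray and mouth. Origin: its very centre; x and y square to its sides.
- prop2: brick-red refractory kiln prop, a square post 36 x 36 x 46 high, about 90 g, standing on the track between tray and mouth. Origin: its very centre; x and y square to its sides.
- glaze_jar: bystander, leave alone: small amber jar, diameter 36, 45 high, among the blanks. Origin under its centre.
- cup1: bystander, leave alone: white paper-coloured cup, diameter 64, 75 high. Origin under its centre.
- cup2: bystander, leave alone: white paper-coloured cup, diameter 64, 75 high. Origin under its centre.
- spool: bystander, leave alone: copper wire spool, diameter 60, 32 high. Origin under its centre.
- brush: bystander, leave alone: brush lying on the table. Origin under its centre.
- glaze_can: bystander, leave alone: green can, diameter 66, 90 high. Origin under its centre.

How it is judged:
On the way, in this order (a step that is already met when the one before it is completed fails the run):
1. every blank balanced on a mould and released, the tray still outside the kiln ((horizontal distance between blank1 and crown1 below 0.013 m or horizontal distance between blank1 and crown2 below 0.013 m or horizontal distance between blank1 and crown3 below 0.013 m or horizontal distance between blank1 and crown4 below 0.013 m) and z of blank1 in the frame of tray between 0.067 and 0.083 m and angle between the z axis of each of blank1, blank2, blank3, blank4 and the z axis of tray, either way round below 0.3 rad and contact force between the fingers and blank1 below 0.05 N and (horizontal distance between blank2 and crown1 below 0.013 m or horizontal distance between blank2 and crown2 below 0.013 m or horizontal distance between blank2 and crown3 below 0.013 m or horizontal distance between blank2 and crown4 below 0.013 m) and z of blank2 in the frame of tray between 0.067 and 0.083 m and contact force between the fingers and blank2 below 0.05 N and (horizontal distance between blank3 and crown1 below 0.013 m or horizontal distance between blank3 and crown2 below 0.013 m or horizontal distance between blank3 and crown3 below 0.013 m or horizontal distance between blank3 and crown4 below 0.013 m) and z of blank3 in the frame of tray between 0.067 and 0.083 m and contact force between the fingers and blank3 below 0.05 N and (horizontal distance between blank4 and crown1 below 0.013 m or horizontal distance between blank4 and crown2 below 0.013 m or horizontal distance between blank4 and crown3 below 0.013 m or horizontal distance between blank4 and crown4 below 0.013 m) and z of blank4 in the frame of tray between 0.067 and 0.083 m and contact force between the fingers and blank4 below 0.05 N and y of tray in the frame of kiln above 0.1 m), for 0.3 s.
2. the tray slid home with every blank still balanced (y of tray in the frame of kiln below -0.095 m and (horizontal distance between blank1 and crown1 below 0.013 m or horizontal distance between blank1 and crown2 below 0.013 m or horizontal distance between blank1 and crown3 below 0.013 m or horizontal distance between blank1 and crown4 below 0.013 m) and z of blank1 in the frame of tray between 0.067 and 0.083 m and angle between the z axis of each of blank1, blank2, blank3, blank4 and the z axis of tray, either way round below 0.3 rad and (horizontal distance between blank2 and crown1 below 0.013 m or horizontal distance between blank2 and crown2 below 0.013 m or horizontal distance between blank2 and crown3 below 0.013 m or horizontal distance between blank2 and crown4 below 0.013 m) and z of blank2 in the frame of tray between 0.067 and 0.083 m and (horizontal distance between blank3 and crown1 below 0.013 m or horizontal distance between blank3 and crown2 below 0.013 m or horizontal distance between blank3 and crown3 below 0.013 m or horizontal distance between blank3 and crown4 below 0.013 m) and z of blank3 in the frame of tray between 0.067 and 0.083 m and (horizontal distance between blank4 and crown1 below 0.013 m or horizontal distance between blank4 and crown2 below 0.013 m or horizontal distance between blank4 and crown3 below 0.013 m or horizontal distance between blank4 and crown4 below 0.013 m) and z of blank4 in the frame of tray between 0.067 and 0.083 m), for 0.2 s.
3. the start button pressed (value of joint start above 0.004 m), for 0.05 s.
At the end, for the whole second after the job is handed in: Each blank balanced on its own dome (centre within 13 mm of the crown seen from above, level within 0.3 rad), tray within 15 mm of the chamber's back wall, props in the bin, all released and at rest; button pressed after the tray went in; no bystander moved over 60 mm (all of step 2 and contact force between the fingers and blank1 below 0.05 N and contact force between the fingers and blank2 below 0.05 N and contact force between the fingers and blank3 below 0.05 N and contact force between the fingers and blank4 below 0.05 N and x of prop1 in the frame of prop_bin between -0.05 and 0.05 m and y of prop1 in the frame of prop_bin between -0.075 and 0.075 m and z of each of prop1, prop2 in the frame of prop_bin below 0.05 m and x of prop2 in the frame of prop_bin between -0.05 and 0.05 m and y of prop2 in the frame of prop_bin between -0.075 and 0.075 m and linear speed of each of blank1, blank2, blank3, blank4, prop1, prop2, tray below 0.03 m/s); the robot touches nothing.
It fails at once if the start button pressed before the tray is home (value of joint start above 0.004 m and y of tray in the frame of kiln above -0.09 m).
It fails at once if a bystander shifted by more than 60 mm (distance of any of glaze_jar, cup1, cup2, spool, brush, glaze_can from where it was at the start of the episode above 0.06 m).
Of blank1, blank2, blank3, blank4 only 3 to 4 are there at a start; the rules pass over those that are not, and their reading is None.
At some moment in a run one of prop1, prop2 may be knocked a few centimetres aside while the robot is not near it.
Once in a run the grip may slacken for a moment while it holds something.
It also fails if it takes over 210 s, if anything falls off the work surface, if the arm or the gripper's body presses on something with over 40 N, if the wrist force passes 120 N, or if a joint passes its speed limit or range.

## Robot

A 6-joint arm with a two-finger parallel gripper is mounted at the origin on the work surface. World frame = base frame: x ahead of the robot, y to its left, z up, the work surface at z = 0. Lengths are in m, angles in rad, forces in N, time in s.
With the tool pointing down it reaches from about 0.35 to 0.85 m from the base axis. Payload 8.1 kg.
Tool frame: the origin (TCP) lies at the centre of the arm's flange, where the gripper is bolted on; the fingertips stand 173 mm ahead of it and the grasp point (between the pads) lies 155 mm ahead of it; z points along the fingers, y is the line along which they close (so a half turn about z gives the same grasp; the last joint's range is limited). The gripper opens to 85 mm and grips with 20 to 120 N. Pads are 22 mm wide; open, the fingers measure 114 mm over their backs; the gripper's body (76 mm by 85 mm) begins 54 mm behind the grasp point. The pads swing forward as they close: fully open they stand 13 mm farther back than shut.
Start: joints at [1.226, 0.13, 1.488, -0, 1.523, -0.085], TCP at [0.154, 0.58, 0.405] pointing down, gripper open.
Joint ranges: [-2.96, 2.96], [-0.89, 2.26], [0.02, 2.5], [-1.34, 4.48], [0, 2.73], [-2.66, 2.66]. Speed limits (rad/s): [2.39, 2.39, 2.79, 3.14, 3.14, 3.14].

## Interface

Orientations are given as a unit quaternion [x, y, z, w].
In Python, from bench import bot gives the robot as it stands.
- The arm moves only by the shell command python3 -m pendant 'ROWS'. ROWS is JSON, a list of rows, each a list of 3 entries, a list of its own where there are three numbers: the shift along the world's x, y, z in m, then the turn about the world's z in degrees, then the closure, from -1 (fully open) to 1 (shut). A call has 1 to 10 rows; each row is the pose to reach, as a shift and turn from the pose commanded when the call began; what a row does not reach only later rows make up. A row lasts 1/8 s, in which the tool goes at most 62.5 mm and 10.7 degrees, less where a joint would pass 70% of its speed; a pose out of reach is approached as far as the arm can. A call with a gripper value outside its range is refused whole. The fingers move at their own pace and stop on an object; the grip force is fixed at half the most. Time passes only in rows, so rows that repeat a pose let the fingers close. It gives the time, the measured TCP pose, the force, the opening and the grip force at its end, in the units of the state.
- bot.observe(): the state, without advancing time (a new reading comes with each control period).
- bot.snapshot(name): name is "scene" or "side" or "wrist"; returns a dict with "color" (420x560x3 uint8, red, green, blue), "z_map" (420x560 float32, m along the optical axis (not along the pixel's ray), 0 where there is no reading), "fx", "fy", "cx", "cy" (pixels), "distortion" ([k1, k2, p1, p2, k3] as OpenCV has them; the pictures are not rectified), "rvec" (rotation vector, rad) and "tvec" (3), from world to camera coordinates, as OpenCV has them; the wrist camera has in their place "hand_eye" (4x4, takes a point from camera to tool coordinates, whose origin is the TCP and whose axes are the flange's). Camera axes: x right, y down, z forward; pixel columns grow to the right and rows downward; lengths in m; the calibration is good to about 2 mm. A picture is of the moment at which its call begins: read the wrist's pose just before it.
- bot.sign_off(): hands the job in; it is judged then, once.
The state is a dict: "clock": time; "qpos": joint angles; "joint_velocities": joint speeds; "tau": joint torques, N m; "position": TCP position; "orientation": TCP orientation; "ft_force": force on the tool from outside, world axes, zero at the start; "wrist_torque": the same for the moment, N m; "width": finger opening in m; "gripper_force": force on a finger pad.
Only numpy, scipy, OpenCV 4.12 (cv2) and the standard library are available. Lean on these libraries where they do the work, as an engineer would, in place of code of your own. Each camera call takes 0.05 s, during which the arm holds its last target. There are 200 camera calls.

## Working session

There is one attempt and no reset: what is moved stays moved. The work goes in short steps, Python scripts to look and compute and a shell command to move; the robot and the scene stay as the last step left them, time stands still between calls to the robot, and variables do not carry over. Pictures are saved under pics/ and viewed, at most 14 in all, crops included, and the job is handed in when it is done.

```bash
ls; mkdir -p pics; cat > h.py <<'E'
import numpy as np, cv2
from scipy.spatial.transform import Rotation as R
from bench import bot
def cloud(name):
    st=bot.observe(); s=bot.snapshot(name)
    h,w=s['z_map'].shape
    u,v=np.meshgrid(np.arange(w),np.arange(h))
    K=np.array([[s['fx'],0,s['cx']],[0,s['fy'],s['cy']],[0,0,1]])
    n=cv2.undistortPoints(np.stack([u,v],-1).reshape(-1,1,2).astype(np.float64),K,np.array(s['distortion'],float)).reshape(h,w,2)
    z=s['z_map'].astype(float)
    P=np.dstack([n[...,0]*z,n[...,1]*z,z])
    if name=='wrist':
        H=np.array(s['hand_eye']); P=P@H[:3,:3].T+H[:3,3]
        P=P@R.from_quat(st['orientation']).as_matrix().T+np.array(st['position'])
    else:
        M=R.from_rotvec(np.ravel(s['rvec'])).as_matrix(); P=(P-np.ravel(s['tvec']))@M
    P[z<=0]=np.nan
    return s['color'],P
def save(c,n): cv2.imwrite('pics/'+n+'.png',c[...,::-1])
E
python3 - <<'E'
from h import *
st=bot.observe(); print({k:np.round(v,3) for k,v in st.items()})
for n in('scene','side','wrist'):
    c,P=cloud(n); save(c,n+'0'); np.savez('/tmp/'+n,c=c,P=P)
a=[cv2.imread(f'pics/{n}0.png') for n in('scene','side','wrist')]
cv2.imwrite('pics/all.png',np.vstack([np.hstack([cv2.resize(a[1],(400,300)),cv2.resize(a[2],(400,300))])]))
E
```

```text
pics
{'clock': np.float64(0.0), 'qpos': array([ 1.226,  0.131,  1.489,  0.   ,  1.523, -0.085]), 'joint_velocities': array([ 0.   ,  0.   ,  0.001, -0.   ,  0.001,  0.003]), 'tau': array([ 1.0000e-03, -5.6939e+01, -5.0056e+01, -0.0000e+00,  1.5000e-02,
        0.0000e+00]), 'position': array([0.154, 0.58 , 0.404]), 'orientation': array([ 0.13 ,  0.992, -0.001, -0.   ]), 'ft_force': array([ 0.23 ,  0.045, -1.285]), 'wrist_torque': array([ 0.   , -0.032, -0.029]), 'gripper_force': np.float64(0.0), 'width': np.float64(0.085)}
```

View pics/scene0.png

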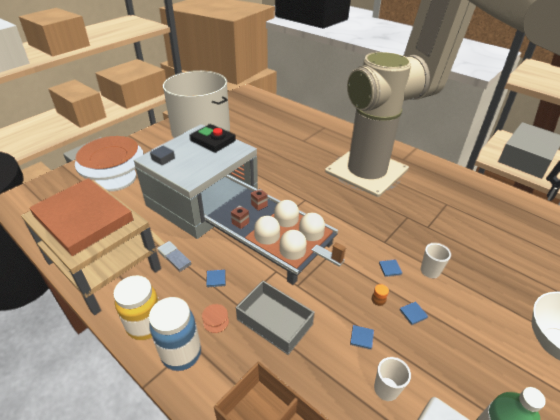

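View pics/all.png

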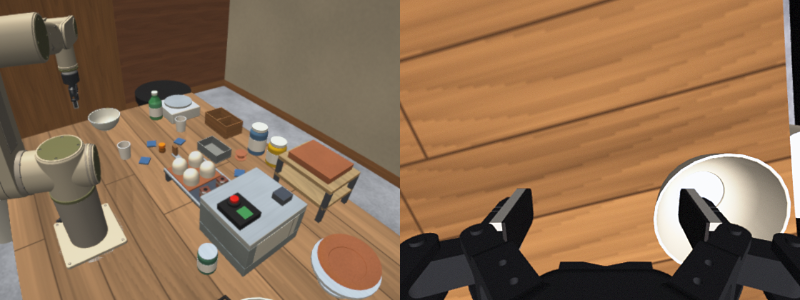

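The scene picture shows the kiln on the left with its button at (217,132). The tray has four domes around (290,228), with props at (240,215) and (259,199) and the handle at (338,253). The bin is at (275,315), and four blanks are at (216,278), (390,268), (414,313) and (362,337). The jar is at (381,295).

```bash
cat >> h.py <<'E'
def blobs(c,P,mask,mn=25):
    n,l,s,_=cv2.connectedComponentsWithStats(mask.astype(np.uint8))
    out=[]
    for i in range(1,n):
        if s[i,4]<mn: continue
        m=(l==i); q=P[m]; q=q[~np.isnan(q[:,0])]
        if len(q)<mn//2: continue
        out.append((s[i],q,m))
    return out
def hsv(c): return [x.astype(int) for x in cv2.split(cv2.cvtColor(c,cv2.COLOR_RGB2HSV))]
def rect(q):
    (x,y),(a,b),t=cv2.minAreaRect((q[:,:2]*1000).astype(np.float32)); return np.round([x,y,a,b,t],1)
def sphere(q):
    A=np.c_[2*q,np.ones(len(q))]; x=np.linalg.lstsq(A,(q**2).sum(1),rcond=None)[0]
    return x[:3],np.sqrt(x[3]+x[:3]@x[:3])
E
cat > m1.py <<'E'
from h import *
for n in('scene','side'):
    d=np.load(f'/tmp/{n}.npz'); c,P=d['c'],d['P']; H,S,V=hsv(c); X,Y,Z=[np.nan_to_num(P[...,i],nan=9) for i in range(3)]
    print('==',n)
    near=(np.hypot(X,Y)<1.0)
    print('blue')
    for s,q,m in blobs(c,P,(H>100)&(H<120)&(S>110)&near&(Z<.1),15):
        t=q[q[:,2]>np.median(q[:,2])-.004]; print(s[:2],s[4],rect(t),np.round(np.median(t[:,2])*1000))
    print('red')
    for s,q,m in blobs(c,P,((H<8)|(H>172))&(S>110)&near,12):
        top=q[q[:,2]>np.percentile(q[:,2],98)-.004]; print(s[:2],s[4],'top',rect(top),np.round(np.percentile(q[:,2],[2,98])*1000))
    print('domes')
    for s,q,m in blobs(c,P,(S<75)&(V>150)&near&(Z>.07)&(Z<.13),30):
        cc,r=sphere(q); print(s[:4],s[4],np.round(q.mean(0)*1000),np.round(cc*1000,1),round(r*1000,1))
E
python3 m1.py
```

```text
== scene
blue
[381 261] 208 [361.  287.9  47.3  44.2  48. ] 9.0
[207 271] 218 [690.2 -33.3  44.8  41.   46.5] 9.0
[402 303] 285 [451.9 399.7  44.   47.3  66.8] 10.0
[351 326] 339 [587.5 340.5  45.9  44.   25.1] 9.0
red
[213 128] 71 top [ 416.6 -296.4   23.7   23.5   47. ] [210. 224.]
[252 191] 65 top [ 442.2 -107.5   33.6   31.9   75.3] [87. 97.]
[259 202] 22 top [438.4 -93.1   2.5  16.7  77.2] [52. 68.]
[232 208] 77 top [533.6 -95.2  31.2  30.3  86.4] [89. 98.]
[232 220] 12 top [ 547.8 -104.3    2.    16.     5.2] [56. 68.]
domes
[478  77  21  28] 142 [-757.  150.  100.] [-761.1 -101.2  103.1] 260.8
[175  87  42   9] 220 [ 136. -747.  116.] [ 188.7 -675.9  119.4] 97.6
[180 102  49  27] 656 [ 245. -564.  102.] [ 202.  -657.9  100.4] 119.3
[ 75 146  69  35] 741 [ 657. -561.   87.] [ 626.5 -613.5   59.1] 95.1
[276 200  23  25] 447 [452.   5. 101.] [440.3  -6.5  85.3] 33.3
[301 213  24  26] 480 [449.  89. 101.] [436.1  78.2  85. ] 33.6
[255 216  25  26] 510 [535.   9. 101.] [520.6  -7.   79.7] 39.4
[281 230  25  27] 546 [532.  93. 101.] [517.6  79.6  81.2] 37.7
[425 243  26  20] 117 [29
[... 982 characters left out ...]
2] 164 [313. 705.  77.] [299.5 698.3 103.6] 90.2
[245 162  16  10] 44 [652. 440.  74.] [652.  439.5  82.5] 30.6
[378 191  24  14] 140 [886. -62. 128.] [887.3 -61.8  99.7] 41.0
[348 192  20  11] 103 [844.  40.  81.] [872.6  56.6  82.8] 40.1
[164 197  18  12] 63 [290. 370.  74.] [290.9 369.6  71.9] 29.4
[264 212  20  21] 289 [508.  67. 102.] [519.6  77.8  85.7] 32.5
[241 221  21  23] 306 [424.  63. 103.] [435.   74.4  85.3] 33.1
[280 225  21  23] 327 [513. -16. 102.] [528.3  -1.1  78.5] 40.7
[257 235  21  24] 343 [428. -20. 102.] [443.3  -4.4  78. ] 41.2
[435 333 100  85] 1526 [ 554. -636.   89.] [ 623.2 -620.1   93.4] 101.9
[277 340  28  24] 492 [ 292. -339.   89.] [ 291.7 -338.6   80.5] 23.2
```

```bash
cat > m2.py <<'E'
from h import *
from scipy.optimize import least_squares as LS
for n in('scene','side'):
    d=np.load(f'/tmp/{n}.npz'); c,P=d['c'],d['P']; H,S,V=hsv(c); X,Y,Z=[np.nan_to_num(P[...,i],nan=9) for i in range(3)]
    print('==',n)
    for s,q,m in blobs(c,P,(S<75)&(V>150)&(np.abs(X-.48)<.13)&(np.abs(Y-.04)<.13)&(Z>.07)&(Z<.13),30):
        r=LS(lambda p:np.linalg.norm(q-[p[0],p[1],p[2]],axis=1)-.034,[*q.mean(0)[:2],.085],loss='soft_l1',f_scale=.001); print('dome',np.round(r.x*1000,1))
    for nm,msk in (('roof',(abs(Z-.175)<.006)&(X>.2)&(X<.75)&(Y<-.05)&(Y>-.6)),('bin',(abs(Z-.05)<.006)&(S<90)&(X>.5)&(X<.85)&(Y>0.02)&(Y<.35)),('handle',(abs(Z-.098)<.02)&(X>.4)&(X<.56)&(Y>.14)&(Y<.3)),('hand top',(abs(Z-.113)<.02)&(X>.4)&(X<.56)&(Y>.14)&(Y<.3))):
        for s,q,m in blobs(c,P,msk,20): print(nm,s,rect(q),np.round(np.percentile(q[:,2],[5,50,95])*1000))
    q=P[(abs(Z-.06)<.004)&(abs(X-.48)<.14)&(Y>-.2)&(Y<.3)]
    print('rail/tray',rect(q))
E
python3 m2.py
```

```text
== scene
dome [439.7  -7.1  84.6]
dome [435.8  77.8  84.6]
dome [524.4  -3.3  84.3]
dome [520.4  81.7  84.4]
roof [184  96  39   9 121] [ 247.2 -559.7   41.3  134.9   43.9] [169. 174. 180.]
roof [ 133  125  124   68 3339] [ 497.8 -307.3  271.   243.8    2.9] [172. 175. 177.]
bin [261 252  52  24 229] [539.3  78.5  73.4 116.2   2.6] [45. 50. 55.]
bin [236 281  79  64 486] [684.  163.2 103.  152.1   4.1] [45. 48. 51.]
handle [332 242  14  17 167] [4.746e+02 1.883e+02 1.810e+01 3.030e+01 1.000e-01] [ 81. 102. 111.]
hand top [333 242  13  13 111] [4.746e+02 1.880e+02 1.810e+01 2.970e+01 1.000e-01] [ 95. 108. 111.]
rail/tray [484.    3.4 263.  400.9   1.3]
== side
dome [520.6  78.8  84.3]
dome [435.7  75.2  84.4]
dome [524.7  -5.7  84.3]
dome [439.5  -9.3  84.2]
roof [ 281  235  149  111 6227] [ 494.7 -310.   271.8  240.7    2.9] [172. 175. 177.]
roof [306 413  18   7  65] [ 216.  -513.4   12.    29.3   55.1] [171. 173. 175.]
bin [277 190  48  31 185] [681.9 159.6 103.6 155.3   3.4] [44. 48. 51.]
bin [347 198  14  11  42] [838.6  55.1  15.5  62.9   6. ] [45. 51. 55.]
handle [241 202   8  13  79] [471.2 182.7  16.   32.2   3.1] [ 82.  99. 111.]
hand top [241 202   8   9  50] [470.6 183.4  16.   30.9   6.2] [ 96. 107. 111.]
rail/tray [479.7  28.5 194.7 332.7   2.9]
```

```bash
python3 -m pendant '[[[0.286,-0.69,-0.05],-84,-1],[[0.286,-0.69,-0.05],-84,-1],[[0.286,-0.69,-0.05],-84,-1],[[0.286,-0.69,-0.05],-84,-1],[[0.286,-0.69,-0.05],-84,-1],[[0.286,-0.69,-0.05],-84,-1],[[0.286,-0.69,-0.05],-84,-1],[[0.286,-0.69,-0.05],-84,-1],[[0.286,-0.69,-0.05],-84,-1],[[0.286,-0.69,-0.05],-84,-1]]'
python3 - <<'E'
from h import *
for n in('scene','side'):
    d=np.load(f'/tmp/{n}.npz'); c,P=d['c'],d['P']; H,S,V=hsv(c); X,Y,Z=[np.nan_to_num(P[...,i],nan=9) for i in range(3)]
    for s,q,m in blobs(c,P,(H>=6)&(H<20)&(S>180)&(V>120)&(X<.7)&(X>.3)&(Y>.2)&(Y<.5)&(Z>.015)&(Z<.055),15): print(n,s,rect(q),np.nanmax(q[:,2]))
E
```

```text
clock: 1.4
position: [0.3931, 0.0017, 0.363]
orientation: [0.76, 0.65, 0.0, 0.0]
ft_force: [1.2, 0.3, 0.8]
width: 0.0855
gripper_force: 0.0
scene [375 289  12  11  55] [479.9 317.8  11.1  28.6   9.1] 0.04541328710400189
side [222 200   9   8  59] [465.9 310.7  31.5  28.7  63.2] 0.049108740654715606
```

```bash
python3 -m pendant '[[[0.047,-0.112,-0.013],0,-1],[[0.047,-0.112,-0.013],0,-1],[[0.047,-0.112,-0.013],0,-1],[[0.047,-0.112,-0.013],0,-1],[[0.047,-0.112,-0.013],0,-1],[[0.047,-0.112,-0.013],0,-1]]'
python3 - <<'E'
from h import *
c,P=cloud('wrist'); save(c,'w1'); H,S,V=hsv(c); Z=np.nan_to_num(P[...,2],nan=9); print(bot.observe()['position'])
for s,q,m in blobs(c,P,((H<10)|(H>170))&(S>90)&(abs(Z-.096)<.006),60): print(s,rect(q),np.median(q[:,2]))
E
```

```text
clock: 2.15
position: [0.4398, -0.1071, 0.3504]
orientation: [0.759, 0.651, 0.0, 0.0]
ft_force: [-0.4, 0.2, -0.4]
width: 0.0855
gripper_force: 0.0
[ 0.43982584 -0.10721369  0.35034633]
[ 388  153   60   57 2328] [529.1 -98.8  36.3  35.9   1.7] 0.09484301587676561
[ 261  195   52   52 2044] [ 438.2 -112.1   36.6   35.1   80.1] 0.09481914374799918
```

View pics/w1.png

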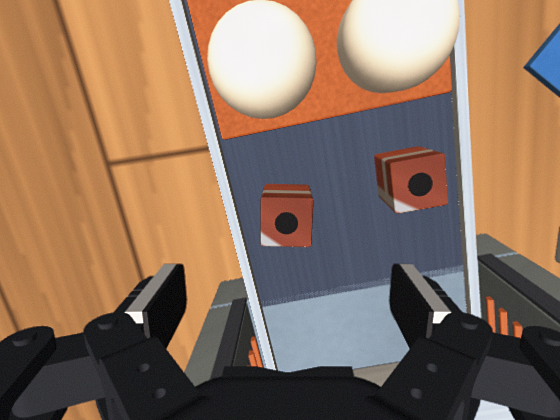

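The wrist view shows prop A top at (286,220) and prop B top at (420,183). Both measure 36 mm square at z=95, as they should.

```bash
python3 -m pendant '[[[-0.002,-0.002,-0.05],-1,-1],[[-0.002,-0.002,-0.09],-1,-1],[[-0.002,-0.002,-0.12],-1,-1],[[-0.002,-0.002,-0.12],-1,-1],[[-0.002,-0.002,-0.12],-1,1],[[-0.002,-0.002,-0.12],-1,1],[[-0.002,-0.002,-0.12],-1,1],[[-0.002,-0.002,-0.12],-1,1],[[-0.002,-0.002,-0.12],-1,1],[[-0.002,-0.002,-0.12],-1,1]]'
```

```text
clock: 3.45
position: [0.4387, -0.1105, 0.2316]
orientation: [0.765, 0.644, 0.001, 0.001]
ft_force: [-1.3, 0.6, 6.9]
width: 0.0352
gripper_force: 60.6
```

```bash
python3 -m pendant '[[[0,0,0.04],0,1],[[0,0,0.08],0,1],[[0,0,0.12],0,1],[[0.035,0.034,0.12],4,1],[[0.07,0.068,0.12],8,1],[[0.105,0.102,0.12],13,1],[[0.14,0.135,0.12],13,1],[[0.175,0.169,0.12],13,1],[[0.21,0.203,0.12],13,1],[[0.247,0.238,0.12],13,1]]'
python3 -m pendant '[[[0,0,0],0,1],[[0,0,-0.05],0,1],[[0,0,-0.1],0,1],[[0,0,-0.14],0,1],[[0,0,-0.15],0,1],[[0,0,-0.15],0,1],[[0,0,-0.15],0,-0.08],[[0,0,-0.15],0,-0.08],[[0,0,-0.15],0,-0.08],[[0,0,-0.15],0,-0.08]]'
```

```text
clock: 4.7
position: [0.6859, 0.1289, 0.3502]
orientation: [0.688, 0.726, 0.0, 0.0]
ft_force: [0.7, -0.4, -0.5]
width: 0.0352
gripper_force: 60.2
clock: 5.95
position: [0.685, 0.1278, 0.2005]
orientation: [0.688, 0.726, 0.0, 0.0]
ft_force: [0.4, 0.6, -0.3]
width: 0.0464
gripper_force: 0.0
```

```bash
python3 -m pendant '[[[0,0,0.05],0,-0.08],[[0,0,0.1],0,-0.08],[[0,0,0.15],0,-0.5],[[-0.04,-0.057,0.15],0,-1],[[-0.08,-0.114,0.15],0,-1],[[-0.12,-0.17,0.15],0,-1],[[-0.156,-0.226,0.15],-1,-1],[[-0.156,-0.226,0.15],-1,-1],[[-0.156,-0.226,0.15],-1,-1]]'
cat > props.py <<'E'
from h import *
c,P=cloud('wrist'); H,S,V=hsv(c); Z=np.nan_to_num(P[...,2],nan=9); print(bot.observe()['position'])
for s,q,m in blobs(c,P,((H<10)|(H>170))&(S>90)&(abs(Z-.096)<.006),60): print(s,rect(q),np.median(q[:,2]))
c,P=cloud('scene'); H,S,V=hsv(c); X,Y,Z=[np.nan_to_num(P[...,i],nan=9) for i in range(3)]
for s,q,m in blobs(c,P,((H<10)|(H>170))&(S>90)&(abs(X-.683)<.06)&(abs(Y-.16)<.09)&(Z<.08),20): print('bin',s,np.round(np.median(q,0)*1000),np.nanmax(q[:,2]))
save(c,'s2')
E
python3 props.py
```

```text
clock: 7.08
position: [0.5281, -0.0996, 0.3503]
orientation: [0.695, 0.719, 0.0, 0.0]
ft_force: [-0.4, 0.1, -0.4]
width: 0.0855
gripper_force: 0.0
[ 0.52870462 -0.09869856  0.3502715 ]
[ 264  187   53   52 2091] [529.6 -98.7  35.8  36.2   2.1] 0.09483679216227953
bin [252 297  20  17 199] [694. 133.  49.] 0.053100168637706814
bin [253 309  19  12  78] [705. 144.  18.] 0.027540353309637798
```

```bash
python3 -m pendant '[[[0.001,0,-0.05],0,-1],[[0.001,0,-0.09],0,-1],[[0.001,0,-0.12],0,-1],[[0.001,0,-0.12],0,-1],[[0.001,0,-0.12],0,1],[[0.001,0,-0.12],0,1],[[0.001,0,-0.12],0,1],[[0.001,0,-0.12],0,1],[[0.001,0,-0.12],0,1],[[0.001,0,-0.12],0,1]]'
python3 -m pendant '[[[0,0,0.04],0,1],[[0,0,0.08],0,1],[[0,0,0.12],0,1],[[0.025,0.05,0.12],0,1],[[0.05,0.1,0.12],0,1],[[0.075,0.149,0.12],0,1],[[0.1,0.198,0.12],0,1],[[0.125,0.248,0.12],1,1],[[0.151,0.299,0.12],1,1],[[0.151,0.299,0.12],1,1]]'
python3 -m pendant '[[[0,0,0],0,1],[[0,0,-0.05],0,1],[[0,0,-0.1],0,1],[[0,0,-0.14],0,1],[[0,0,-0.15],0,1],[[0,0,-0.15],0,1],[[0,0,-0.15],0,-0.08],[[0,0,-0.15],0,-0.08],[[0,0,-0.15],0,-0.08],[[0,0,-0.15],0,-0.08]]'
```

```text
clock: 8.43
position: [0.5307, -0.0984, 0.2317]
orientation: [0.694, 0.72, 0.001, 0.001]
ft_force: [0.3, 0.7, 6.4]
width: 0.0351
gripper_force: 60.5
clock: 9.68
position: [0.6812, 0.2047, 0.3482]
orientation: [0.686, 0.727, -0.0, -0.001]
ft_force: [0.4, -0.4, -1.3]
width: 0.035
gripper_force: 63.2
clock: 10.92
position: [0.681, 0.2009, 0.2004]
orientation: [0.688, 0.726, 0.0, 0.0]
ft_force: [-0.1, 0.4, 0.2]
width: 0.0464
gripper_force: 0.0
```

```bash
python3 -m pendant '[[[0,0,0.06],0,-0.08],[[0,0,0.12],0,-0.08],[[-0.02,0.03,0.12],4,-0.5],[[-0.045,0.065,0.12],9,-1],[[-0.07,0.1,0.12],14,-1],[[-0.095,0.137,0.12],20,-1],[[-0.095,0.137,0.12],22,-1],[[-0.095,0.137,0.12],22,-1]]'
cat > blk.py <<'E'
from h import *
c,P=cloud('wrist'); H,S,V=hsv(c); Z=np.nan_to_num(P[...,2],nan=9); st=bot.observe(); M=R.from_quat(st['orientation']).as_matrix(); print(np.round(st['position']*1000 if hasattr(st['position'],'shape') else np.array(st['position'])*1000,1),'tool y ang',round(np.degrees(np.arctan2(M[1,1],M[0,1])),1))
for s,q,m in blobs(c,P,(H>95)&(H<125)&(S>90)&(abs(Z-.010)<.006),100): print(s,rect(q),np.median(q[:,2]))
save(c,'blk')
E
python3 blk.py; python3 props.py
```

```text
clock: 11.92
position: [0.586, 0.3377, 0.32]
orientation: [0.536, 0.844, -0.0, 0.0]
ft_force: [-0.8, 0.9, -0.4]
width: 0.0854
gripper_force: 0.0
[586.3 337.2 320. ] tool y ang 25.0
[ 109    0   91   93 4651] [447.7 399.2  48.   48.1  64.7] 0.008960216050159397
[   0   91   43   78 1870] [373.7 291.4  31.7  61.8  10.5] 0.008810773724258869
[ 259  164   57   56 3145] [584.1 339.7  47.4  47.4  25.8] 0.008892536645390081
[0.58652085 0.33687959 0.31992793]
bin [252 297  20  17 200] [695. 133.  49.] 0.05241394164055531
bin [253 309  19  12  78] [705. 145.  18.] 0.029548198606732166
bin [278 313  21  18 210] [689. 207.  49.] 0.05360878739722804
bin [278 326  21  12  77] [698. 214.  18.] 0.028120729618246795
```

```bash
python3 -m pendant '[[[-0.002,0.002,-0.05],1,-1],[[-0.002,0.002,-0.1],1,-1],[[-0.002,0.002,-0.13],1,-1],[[-0.002,0.002,-0.144],1,-1],[[-0.002,0.002,-0.144],1,-1],[[-0.002,0.002,-0.144],1,1],[[-0.002,0.002,-0.144],1,1],[[-0.002,0.002,-0.144],1,1],[[-0.002,0.002,-0.144],1,1],[[-0.002,0.002,-0.144],1,1]]'
python3 -m pendant '[[[0,0,0.03],0,1],[[0,0,0.07],0,1],[[0,0,0.1],0,1],[[0,0,0.1],0,1]]'
cat > held.py <<'E'
from h import *
c,P=cloud('wrist'); H,S,V=hsv(c); st=bot.observe(); p=np.array(st['position']); M=R.from_quat(st['orientation']).as_matrix()
T=(P-p)@M; zt=np.nan_to_num(T[...,2],nan=9)
print('pos',np.round(p*1000,1),'yang',round(np.degrees(np.arctan2(M[1,1],M[0,1])),1),'w',st['width'],'g',st['gripper_force'])
for s,q,m in blobs(c,T,(H>95)&(H<125)&(S>60)&(zt<.2)&(zt>.12),100):
    t=q[q[:,2]<np.median(q[:,2])+.003]; print(s,'tool frame',rect(t),'top z',np.round(np.percentile(t[:,2],[10,50,90])*1000,1))
    ctr=np.r_[rect(t)[:2]/1000,np.median(t[:,2])+.005]; print('blank centre world',np.round((M@ctr+p)*1000,1))
save(c,'held')
E
python3 held.py
```

```text
clock: 13.32
position: [0.5849, 0.3403, 0.1786]
orientation: [0.529, 0.849, 0.002, 0.001]
ft_force: [-0.6, -0.7, 6.6]
width: 0.0448
gripper_force: 60.2
clock: 13.82
position: [0.5853, 0.3406, 0.2809]
orientation: [0.529, 0.849, 0.003, 0.002]
ft_force: [0.4, -0.4, -0.4]
width: 0.045
gripper_force: 61.2
pos [584.5 340.2 278.2] yang 26.1 w 0.04459457620660731 g 61.222654581069946
[  232   218   112   103 10841] tool frame [-0.3  1.1 47.8 48.7 89.9] top z [166.3 167.1 167.9]
blank centre world [586.2 340.7 106.1]
```

View pics/held.png

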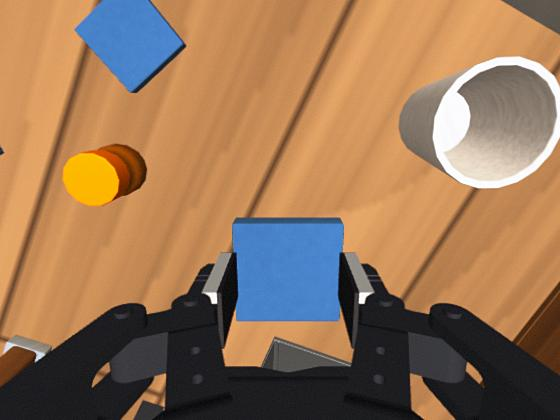

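The blank is held level at (288,270) in the wrist view. Next I'll carry it past the tray and measure the crowns from above.

```bash
python3 -m pendant '[[[0,0,0.04],0,1],[[0,0,0.09],0,1],[[-0.013,-0.05,0.09],-4,1],[[-0.026,-0.1,0.09],-8,1],[[-0.039,-0.15,0.09],-12,1],[[-0.052,-0.2,0.09],-16,1],[[-0.065,-0.25,0.09],-20,1],[[-0.08,-0.3,0.09],-23,1],[[-0.092,-0.345,0.09],-23,1],[[-0.104,-0.39,0.09],-23,1]]'
python3 -m pendant '[[[0,0,0],0,1],[[0,0,0],0,1]]'
cat > domes.py <<'E'
from h import *
from scipy.optimize import least_squares as LS
c,P=cloud('wrist'); H,S,V=hsv(c); X,Y,Z=[np.nan_to_num(P[...,i],nan=9) for i in range(3)]
for s,q,m in blobs(c,P,(S<90)&(V>110)&(abs(X-.48)<.13)&(abs(Y-.04)<.13)&(Z>.08)&(Z<.13),300):
    r=LS(lambda p:np.linalg.norm(q-[p[0],p[1],p[2]],axis=1)-.034,[*q.mean(0)[:2],.085],loss='soft_l1',f_scale=.001); print('dome',s[4],np.round(r.x*1000,1),np.round(np.median(abs(r.fun))*1000,2))
save(c,'dm')
E
python3 domes.py; python3 held.py
```

```text
clock: 15.12
position: [0.4788, -0.0515, 0.3642]
orientation: [0.688, 0.726, -0.001, -0.001]
ft_force: [1.4, -0.7, -0.7]
width: 0.0447
gripper_force: 61.5
clock: 15.38
position: [0.4797, -0.05, 0.3648]
orientation: [0.688, 0.726, -0.0, -0.001]
ft_force: [1.0, -0.3, -0.2]
width: 0.0448
gripper_force: 61.5
dome 5783 [435.   76.8  84. ] 0.36
dome 6164 [519.8  80.7  83.9] 0.34
dome 7200 [438.9  -8.3  83.8] 0.31
dome 7310 [523.7  -4.4  83.8] 0.31
pos [479.9 -49.3 365.2] yang 3.2 w 0.045019634637706925 g 61.48473501205444
[  232   217   112   104 10895] tool frame [-0.6 -0.5 48.3 48.1  0.3] top z [169.1 169.9 170.7]
blank centre world [479.3 -49.8 190.3]
```

```bash
python3 -m pendant '[[[-0.02,0.02,0],0,1],[[-0.04,0.041,0],0,1],[[-0.04,0.041,-0.02],0,1],[[-0.04,0.041,-0.04],0,1],[[-0.04,0.041,-0.055],0,1],[[-0.04,0.041,-0.061],0,1],[[-0.04,0.041,-0.063],0,1],[[-0.04,0.041,-0.063],0,1]]'
python3 held.py
```

```text
clock: 16.48
position: [0.4402, -0.0092, 0.3034]
orientation: [0.688, 0.726, 0.0, 0.0]
ft_force: [0.2, -0.2, 0.2]
width: 0.0451
gripper_force: 61.5
pos [440.2  -9.3 303.6] yang 3.1 w 0.044571237716179865 g 61.50484085083008
[  232   218   112   103 10871] tool frame [-0.3 -0.3 48.3 47.8  0.2] top z [169.1 169.9 170.7]
blank centre world [440.1  -9.6 128.7]
```

```bash
python3 -m pendant '[[[-0.001,0.001,-0.002],0,1],[[-0.001,0.001,-0.004],0,1],[[-0.001,0.001,-0.005],0,1],[[-0.001,0.001,-0.005],0,1],[[-0.001,0.001,-0.005],0,1]]'
```

```text
clock: 17.15
position: [0.4389, -0.0082, 0.298]
orientation: [0.688, 0.726, 0.0, 0.0]
ft_force: [-0.6, -0.6, 0.1]
width: 0.0446
gripper_force: 61.5
```

```bash
python3 -m pendant '[[[0,0,-0.001],0,1],[[0,0,-0.001],0,1],[[0,0,-0.001],0,1]]'; python3 -m pendant '[[[0,0,-0.001],0,1],[[0,0,-0.001],0,1],[[0,0,-0.001],0,1]]'
```

```text
clock: 17.52
position: [0.439, -0.0082, 0.2974]
orientation: [0.688, 0.726, 0.0, 0.0]
ft_force: [-2.4, 0.0, 4.8]
width: 0.0445
gripper_force: 62.5
clock: 17.9
position: [0.4391, -0.0082, 0.2972]
orientation: [0.688, 0.726, 0.0, 0.0]
ft_force: [-7.0, 0.2, 12.8]
width: 0.0445
gripper_force: 63.9
```

```bash
python3 -m pendant '[[[0,0,0.0015],0,1],[[0,0,0.0015],0,1],[[0,0,0.0015],0,1]]'; python3 held.py
```

```text
clock: 18.27
position: [0.439, -0.0082, 0.2975]
orientation: [0.688, 0.726, 0.0, 0.0]
ft_force: [0.0, -0.0, 2.0]
width: 0.0449
gripper_force: 62.0
pos [439.   -8.2 297.4] yang 3.1 w 0.04428415473582043 g 62.02577590942383
[  232   218   112   103 10858] tool frame [-0.4 -0.3 48.5 47.7  0.2] top z [168.9 169.7 170.4]
blank centre world [438.8  -8.6 122.8]
```

```bash
python3 -m pendant '[[[0,0,0],0,-0.08],[[0,0,0],0,-0.15],[[0,0,0],0,-0.22],[[0,0,0],0,-0.3],[[0,0,0],0,-0.35],[[0,0,0],0,-0.35],[[0,0,0.01],0,-0.35],[[0,0,0.03],0,-0.35],[[0,0,0.065],0,-0.35]]'
cat > bal.py <<'E'
from h import *
c,P=cloud('wrist'); H,S,V=hsv(c); Z=np.nan_to_num(P[...,2],nan=9)
for s,q,m in blobs(c,P,(H>95)&(H<125)&(S>60)&(abs(Z-.125)<.02),100):
    A=np.linalg.lstsq(np.c_[q[:,:2],np.ones(len(q))],q[:,2],rcond=None)[0]
    print(s,rect(q),'z',np.round(np.median(q[:,2])*1000,1),'tilt',np.round(A[:2],3))
save(c,'bal')
E
python3 bal.py
```

```text
clock: 19.45
position: [0.4384, -0.0082, 0.3626]
orientation: [0.688, 0.726, -0.001, -0.001]
ft_force: [1.4, -0.3, 0.8]
width: 0.0575
gripper_force: 0.0
[ 250  188   79   74 5571] [438.2  -9.   48.   48.4   2.9] z 127.8 tilt [0.015 0.013]
```

```bash
python3 -m pendant '[[[0.03,-0.003,0.005],5,-0.6],[[0.07,-0.007,0.005],10,-1],[[0.11,-0.011,0],15,-1],[[0.15,-0.015,-0.01],20,-1],[[0.19,-0.02,-0.02],27,-1],[[0.23,-0.023,-0.03],35,-1],[[0.251,-0.026,-0.04],45,-1],[[0.251,-0.026,-0.04],45,-1],[[0.251,-0.026,-0.04],45,-1]]'; python3 blk.py
```

```text
clock: 20.62
position: [0.6895, -0.0341, 0.323]
orientation: [0.359, 0.933, 0.0, -0.0]
ft_force: [-0.9, -0.7, 0.3]
width: 0.0852
gripper_force: 0.0
[689.4 -34.1 323.4] tool y ang 48.0
[ 258  164   57   57 3075] [687.  -34.8  47.   48.2  47. ] 0.008899661094898204
[455 231  80  76 794] [849.1  53.1  29.4  83.6  12.5] 0.010796126001880318
```

```bash
python3 -m pendant '[[[-0.002,-0.001,-0.05],-1,-1],[[-0.002,-0.001,-0.1],-1,-1],[[-0.002,-0.001,-0.13],-1,-1],[[-0.002,-0.001,-0.146],-1,-1],[[-0.002,-0.001,-0.146],-1,-1],[[-0.002,-0.001,-0.146],-1,1],[[-0.002,-0.001,-0.146],-1,1],[[-0.002,-0.001,-0.146],-1,1],[[-0.002,-0.001,-0.146],-1,1],[[-0.002,-0.001,-0.146],-1,1]]'
python3 -m pendant '[[[0,0,0.05],0,1],[[0,0,0.1],0,1],[[0,0,0.15],0,1],[[0,0,0.19],0,1],[[-0.04,0.008,0.19],-10,1],[[-0.08,0.015,0.19],-20,1],[[-0.12,0.023,0.19],-30,1],[[-0.15,0.028,0.19],-40,1],[[-0.162,0.03,0.19],-44,1],[[-0.162,0.03,0.19],-44,1]]'
python3 held.py
```

```text
clock: 21.92
position: [0.689, -0.0353, 0.1792]
orientation: [0.366, 0.931, 0.0, 0.002]
ft_force: [-2.1, 1.2, 8.1]
width: 0.0445
gripper_force: 59.9
clock: 23.18
position: [0.5255, -0.0051, 0.3674]
orientation: [0.687, 0.726, 0.001, 0.001]
ft_force: [0.1, -0.3, -1.1]
width: 0.0447
gripper_force: 61.2
pos [526.   -5.2 367.4] yang 3.2 w 0.044452436696607624 g 61.21177911758423
[  232   212   112   104 10839] tool frame [ 2.1 -0.8 48.7 48.   0.1] top z [169.5 170.3 171.1]
blank centre world [525.4  -3.2 192.1]
```

```bash
python3 -m pendant '[[[-0.0015,-0.001,-0.02],0,1],[[-0.0015,-0.001,-0.04],0,1],[[-0.0015,-0.001,-0.055],0,1],[[-0.0015,-0.001,-0.063],0,1],[[-0.0015,-0.001,-0.066],0,1],[[-0.0015,-0.001,-0.068],0,1],[[-0.0015,-0.001,-0.068],0,1],[[-0.0015,-0.001,-0.068],0,1]]'; python3 held.py
```

```text
clock: 24.22
position: [0.5246, -0.0062, 0.299]
orientation: [0.688, 0.726, 0.0, 0.0]
ft_force: [-0.1, 1.2, -1.3]
width: 0.0446
gripper_force: 61.2
pos [524.5  -6.2 298.9] yang 3.1 w 0.044376418264869565 g 61.20847463607788
[   27   211   133   105 11537] tool frame [  2.6 -76.5  68.9  48.4  89. ] top z [170.1 171.  171.9]
blank centre world [448.2  -7.8 122.9]
[  232   212   112   104 10822] tool frame [ 1.8 -0.2 48.7 47.9  0.1] top z [169.5 170.3 171.1]
blank centre world [524.4  -4.4 123.6]
```

```bash
python3 -m pendant '[[[-0.0005,0,-0.001],0,1],[[-0.0005,0,-0.001],0,1],[[-0.0005,0,-0.001],0,1]]'
```

```text
clock: 24.65
position: [0.5242, -0.0062, 0.298]
orientation: [0.688, 0.726, 0.0, 0.0]
ft_force: [1.2, -0.5, 3.4]
width: 0.0441
gripper_force: 62.3
```

```bash
python3 -m pendant '[[[0,0,0],0,-0.08],[[0,0,0],0,-0.15],[[0,0,0],0,-0.22],[[0,0,0],0,-0.3],[[0,0,0],0,-0.35],[[0,0,0],0,-0.35],[[0,0,0.01],0,-0.35],[[0,0,0.03],0,-0.35],[[0,0,0.065],0,-0.35]]'; python3 bal.py
```

```text
clock: 25.78
position: [0.5234, -0.0062, 0.3625]
orientation: [0.688, 0.726, -0.001, -0.001]
ft_force: [0.1, 0.5, -0.1]
width: 0.0575
gripper_force: 0.0
[ 109  183   89   75 5828] [438.5  -8.8  48.7  48.4   3.6] z 127.8 tilt [0.005 0.015]
[ 251  184   78   74 5637] [523.6  -4.2  48.   48.3   2.9] z 127.9 tilt [-0.001 -0.006]
```

```bash
python3 -m pendant '[[[-0.008,0.045,0.005],-4,-0.6],[[-0.016,0.09,0.005],-8,-1],[[-0.025,0.135,0.005],-12,-1],[[-0.033,0.18,0],-16,-1],[[-0.042,0.225,-0.01],-20,-1],[[-0.05,0.27,-0.02],-24,-1],[[-0.06,0.315,-0.03],-28,-1],[[-0.068,0.36,-0.04],-28,-1],[[-0.076,0.405,-0.04],-28,-1],[[-0.076,0.405,-0.04],-28,-1]]'; python3 blk.py
```

```text
clock: 27.08
position: [0.4469, 0.4016, 0.3229]
orientation: [0.842, 0.54, 0.0, -0.0]
ft_force: [-0.3, -0.3, -0.3]
width: 0.0855
gripper_force: 0.0
[447.4 400.1 322.9] tool y ang -24.7
[ 262  169   57   55 3055] [447.5 399.5  47.5  47.6  64.9] 0.008944897433493582
[ 224  309   59   56 2257] [357.4 286.9  49.   47.5  49.3] 0.008974338839613849
```

```bash
python3 -m pendant '[[[0,0,-0.05],0,-1],[[0,0,-0.1],0,-1],[[0,0,-0.13],0,-1],[[0,0,-0.146],0,-1],[[0,0,-0.146],0,-1],[[0,0,-0.146],0,1],[[0,0,-0.146],0,1],[[0,0,-0.146],0,1],[[0,0,-0.146],0,1],[[0,0,-0.146],0,1]]'
python3 -m pendant '[[[0,0,0.05],0,1],[[0,0,0.1],0,1],[[0,0,0.15],0,1],[[0,0,0.19],0,1],[[0.01,-0.045,0.19],4,1],[[0.02,-0.09,0.19],8,1],[[0.03,-0.14,0.19],12,1],[[0.04,-0.185,0.19],16,1],[[0.05,-0.23,0.19],20,1],[[0.06,-0.275,0.19],24,1]]'
python3 -m pendant '[[[0.006,-0.02,0],2,1],[[0.012,-0.043,0],4,1],[[0.012,-0.043,0],4,1],[[0.012,-0.043,0],4,1]]'
python3 held.py; python3 bal.py
```

```text
clock: 28.38
position: [0.4488, 0.3994, 0.1789]
orientation: [0.843, 0.538, 0.002, -0.0]
ft_force: [-2.0, -2.8, 8.2]
width: 0.0449
gripper_force: 59.8
clock: 29.62
position: [0.508, 0.1224, 0.3675]
orientation: [0.712, 0.703, 0.001, 0.001]
ft_force: [0.3, 0.2, 0.2]
width: 0.0445
gripper_force: 61.2
clock: 30.12
position: [0.5198, 0.0812, 0.3669]
orientation: [0.688, 0.726, 0.0, 0.0]
ft_force: [-0.6, 0.9, -0.0]
width: 0.0445
gripper_force: 61.2
pos [519.7  81.5 366.8] yang 3.1 w 0.044420375871435464 g 61.17084860801697
[  233   218   111   103 10714] tool frame [-0.9 -0.1 48.1 48.   0.1] top z [169.3 170.  170.8]
blank centre world [519.8  80.6 191.8]
[142 304  29  10 201] [431.5  13.7  20.7   3.    3.9] z 124.7 tilt [ 0.168 -1.924]
[ 253  321   69   47 3131] [523.7  -8.5  47.7  40.2   3.4] z 127.9 tilt [-0.001  0.004]
```

```bash
python3 -m pendant '[[[0,0,-0.02],0,1],[[0,0,-0.04],0,1],[[0,0,-0.055],0,1],[[0,0,-0.063],0,1],[[0,0,-0.066],0,1],[[0,0,-0.068],0,1],[[0,0,-0.069],0,1],[[0,0,-0.069],0,1],[[0,0,-0.069],0,1]]'; python3 held.py
```

```text
clock: 31.35
position: [0.5201, 0.0808, 0.2979]
orientation: [0.688, 0.726, 0.0, 0.0]
ft_force: [-0.2, -0.5, 0.6]
width: 0.0444
gripper_force: 61.5
pos [520.1  80.8 297.9] yang 3.1 w 0.044741372953667986 g 61.52763605117798
[  233   219   111   102 10703] tool frame [-0.7 -0.3 48.1 47.8  0.5] top z [169.3 170.1 170.9]
blank centre world [520.   80.1 122.8]
[ 121  376   45   44 1074] tool frame [-49.4 -56.2  79.4  15.7  31.2] top z [168.8 169.6 170.7]
blank centre world [466.8  28.4 123.3]
```

Light contact (0.6 N), so I'll release here.

```bash
python3 -m pendant '[[[0,0,0],0,-0.08],[[0,0,0],0,-0.15],[[0,0,0],0,-0.22],[[0,0,0],0,-0.3],[[0,0,0],0,-0.35],[[0,0,0],0,-0.35],[[0,0,0.01],0,-0.35],[[0,0,0.03],0,-0.35],[[0,0,0.065],0,-0.35]]'; python3 bal.py
```

```text
clock: 32.52
position: [0.5194, 0.0808, 0.3624]
orientation: [0.688, 0.726, -0.001, -0.001]
ft_force: [-0.1, 0.7, 0.2]
width: 0.0578
gripper_force: 0.0
[ 250  188   79   74 5581] [519.5  79.6  48.1  48.4   2.8] z 127.8 tilt [0.008 0.028]
[126 307  22  11 169] [420.1  13.3  13.3   4.4  15. ] z 126.7 tilt [ 0.114 -1.119]
[ 253  307   71   64 4237] [523.4  -3.5  48.1  48.3   3.2] z 127.8 tilt [ 0.    -0.023]
```

```bash
python3 -m pendant '[[[-0.02,0.026,0.005],5,-0.6],[[-0.04,0.052,0.005],10,-1],[[-0.065,0.083,0.005],15,-1],[[-0.09,0.115,0],20,-1],[[-0.115,0.146,-0.01],26,-1],[[-0.14,0.178,-0.02],32,-1],[[-0.162,0.206,-0.04],39,-1],[[-0.162,0.206,-0.04],46,-1],[[-0.162,0.206,-0.04],46,-1],[[-0.162,0.206,-0.04],46,-1]]'; python3 blk.py
```

```text
clock: 33.83
position: [0.3583, 0.2867, 0.3232]
orientation: [0.351, 0.936, 0.0, 0.0]
ft_force: [-0.2, 0.0, -0.2]
width: 0.0852
gripper_force: 0.0
[358.4 286.6 323.1] tool y ang 48.9
[ 258  165   57   56 3061] [356.3 286.4  47.4  47.7  49. ] 0.008907850650175131
```

```bash
python3 -m pendant '[[[-0.0015,0,-0.05],0,-1],[[-0.0015,0,-0.1],0,-1],[[-0.0015,0,-0.13],0,-1],[[-0.0015,0,-0.146],0,-1],[[-0.0015,0,-0.146],0,-1],[[-0.0015,0,-0.146],0,1],[[-0.0015,0,-0.146],0,1],[[-0.0015,0,-0.146],0,1],[[-0.0015,0,-0.146],0,1],[[-0.0015,0,-0.146],0,1]]'
python3 -m pendant '[[[0,0,0.05],0,1],[[0,0,0.1],0,1],[[0,0,0.15],0,1],[[0,0,0.19],0,1],[[0.015,-0.04,0.19],-8,1],[[0.03,-0.08,0.19],-16,1],[[0.045,-0.12,0.19],-24,1],[[0.06,-0.16,0.19],-32,1],[[0.07,-0.19,0.19],-40,1],[[0.078,-0.209,0.19],-46,1]]'
python3 -m pendant '[[[0,0,0],0,1],[[0,0,0],0,1],[[0,0,0],0,1]]'
python3 held.py; python3 bal.py
```

```text
clock: 35.12
position: [0.3573, 0.2874, 0.1785]
orientation: [0.349, 0.937, 0.001, 0.001]
ft_force: [-2.7, -2.2, 10.5]
width: 0.0448
gripper_force: 59.5
clock: 36.38
position: [0.4347, 0.0764, 0.3672]
orientation: [0.69, 0.724, 0.0, 0.001]
ft_force: [-0.2, -0.2, -0.4]
width: 0.0449
gripper_force: 61.2
clock: 36.75
position: [0.4341, 0.0785, 0.3666]
orientation: [0.687, 0.727, 0.0, -0.0]
ft_force: [-0.3, -0.4, -0.7]
width: 0.0448
gripper_force: 61.2
pos [434.1  78.5 366.5] yang 3.2 w 0.045057393281020756 g 61.22233271598816
[  232   217   112   104 10804] tool frame [-0.2 -0.3 47.9 48.9 90. ] top z [168.9 169.7 170.5]
blank centre world [433.9  78.3 191.8]
[ 379  190   87   73 5661] [519.1  79.7  48.6  48.2   3.2] z 127.7 tilt [0.017 0.02 ]
[405 306  26   8 149] [528.8  19.5  18.7   2.1   4.9] z 122.6 tilt [-0.024  1.279]
[ 253  320   69   50 3223] [438.3 -12.3  47.8  43.8   3.3] z 127.8 tilt [0.014 0.024]
```

```bash
python3 -m pendant '[[[0.001,-0.0015,-0.02],0,1],[[0.001,-0.0015,-0.04],0,1],[[0.001,-0.0015,-0.055],0,1],[[0.001,-0.0015,-0.063],0,1],[[0.001,-0.0015,-0.066],0,1],[[0.001,-0.0015,-0.068],0,1],[[0.001,-0.0015,-0.0685],0,1],[[0.001,-0.0015,-0.0685],0,1],[[0.001,-0.0015,-0.0685],0,1]]'; python3 held.py
```

```text
clock: 37.98
position: [0.4355, 0.0763, 0.2982]
orientation: [0.688, 0.726, 0.0, 0.0]
ft_force: [-0.4, -0.4, 0.1]
width: 0.0447
gripper_force: 61.2
pos [435.5  76.3 298.2] yang 3.1 w 0.045065904647192456 g 61.232922077178955
[  232   218   112   103 10816] tool frame [-0.3 -0.2 48.5 47.7  0. ] top z [168.9 169.7 170.5]
blank centre world [435.4  76.  123.5]
[  412   219   134   103 11055] tool frame [-1.1 74.3 48.4 68.3  0.5] top z [169.3 170.3 171.3]
blank centre world [509.8  79.2 122.9]
[ 410  375   45   45 1088] tool frame [-49.9  56.   15.4  80.1  59.1] top z [169.7 170.4 171.2]
blank centre world [494.2  29.5 122.8]
```

```bash
python3 -m pendant '[[[0,0.0005,-0.001],0,1],[[0,0.0005,-0.001],0,1],[[0,0.0005,-0.001],0,-0.08],[[0,0.0005,-0.001],0,-0.15],[[0,0.0005,-0.001],0,-0.22],[[0,0.0005,-0.001],0,-0.3],[[0,0.0005,-0.001],0,-0.35],[[0,0.0005,-0.001],0,-0.35],[[0,0,0.02],0,-0.35],[[0,0,0.065],0,-0.35]]'; python3 bal.py
```

```text
clock: 39.28
position: [0.4345, 0.0762, 0.3615]
orientation: [0.688, 0.726, -0.002, -0.002]
ft_force: [0.9, 0.0, 0.1]
width: 0.0578
gripper_force: 0.0
[ 252  187   79   74 5656] [435.2  76.6  48.1  48.2   3.2] z 127.8 tilt [-0.003 -0.003]
[ 384  189   89   74 5848] [519.3  79.4  48.6  48.4   2.9] z 127.8 tilt [0.011 0.029]
[ 254  308   71   64 4153] [439.4  -8.4  50.4  48.8   3.1] z 127.8 tilt [ 0.012 -0.   ]
[429 309  24   9 142] [538.7  19.8   3.4  15.3  82.9] z 126.1 tilt [ 0.058 -0.895]
```

All four are balanced and level. Next is the handle.

```bash
python3 -m pendant '[[[0,0,0.01],0,-0.35],[[0.012,0.04,0.01],0,-0.35],[[0.025,0.08,0.01],0,-0.35],[[0.037,0.117,0.01],0,-0.35],[[0.037,0.117,0.01],0,-0.35],[[0.037,0.117,0.01],0,-0.35]]'
python3 - <<'E'
from h import *
c,P=cloud('wrist'); save(c,'hd'); X,Y,Z=[np.nan_to_num(P[...,i],nan=9) for i in range(3)]; print(bot.observe()['position'])
for s,q,m in blobs(c,P,(abs(X-.472)<.05)&(abs(Y-.186)<.05)&(Z>.09)&(Z<.125),60): print(s,rect(q[q[:,2]>np.median(q[:,2])-.003]),np.median(q[:,2]))
E
```

```text
clock: 40.08
position: [0.472, 0.1931, 0.3719]
orientation: [0.687, 0.726, -0.001, -0.0]
ft_force: [0.7, -1.2, 0.4]
width: 0.0579
gripper_force: 0.0
[0.47207993 0.19275532 0.3721798 ]
[278 195  22  45 966] [472.2 186.6  15.3  29.3   2.9] 0.10850631398737445
```

View pics/hd.png

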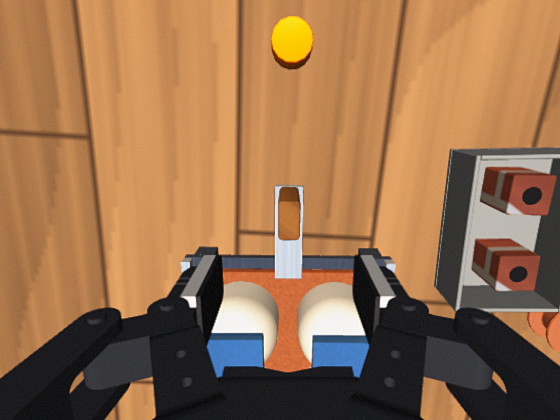

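The handle block is at (289,218) in the wrist view and both props are standing in the bin. I'll descend and close slowly.

```bash
python3 -m pendant '[[[0,0.001,-0.04],0,-0.35],[[0,0.001,-0.08],0,-0.35],[[0,0.001,-0.11],0,-0.35],[[0,0.001,-0.119],0,-0.2],[[0,0.001,-0.119],0,0.1],[[0,0.001,-0.119],0,0.4],[[0,0.001,-0.119],0,0.5],[[0,0.001,-0.119],0,0.54],[[0,0.001,-0.119],0,0.57],[[0,0.001,-0.119],0,0.59]]'
python3 -m pendant '[[[0,0,0],0,0.61],[[0,0,0],0,0.63],[[0,0,0],0,0.65],[[0,0,0],0,0.67],[[0,0,0],0,0.7],[[0,0,0],0,0.75],[[0,0,0],0,0.8],[[0,0,0],0,0.9],[[0,0,0],0,1],[[0,0,0],0,1]]'
```

```text
clock: 41.38
position: [0.4724, 0.1943, 0.254]
orientation: [0.688, 0.726, -0.0, -0.0]
ft_force: [0.2, 0.9, 0.1]
width: 0.0178
gripper_force: 0.0
clock: 42.62
position: [0.4723, 0.1943, 0.254]
orientation: [0.688, 0.726, -0.0, -0.0]
ft_force: [-3.2, -0.8, 5.8]
width: 0.0149
gripper_force: 58.6
```

```bash
python3 -m pendant '[[[0.0001,-0.001,0],0,1],[[0.0002,-0.004,0],0,1],[[0.0004,-0.008,0],0,1],[[0.0006,-0.013,0],0,1],[[0.0009,-0.019,0],0,1],[[0.0012,-0.025,0],0,1],[[0.0015,-0.031,0],0,1],[[0.0017,-0.036,0],0,1],[[0.0018,-0.039,0],0,1],[[0.0019,-0.04,0],0,1]]'
cat > chk.py <<'E'
from h import *
for n in ('scene','side'):
    c,P=cloud(n); H,S,V=hsv(c); X,Y,Z=[np.nan_to_num(P[...,i],nan=9) for i in range(3)]
    for s,q,m in blobs(c,P,(H>95)&(H<125)&(S>90)&(abs(X-.49)<.16)&(Z<.16)&(Y<.2)&(Y>-.4),25):
        t=q[abs(q[:,2]-.128)<.008]; A=np.linalg.lstsq(np.c_[q[:,:2],np.ones(len(q))],q[:,2],rcond=None)[0]
        print(n,s[:2],s[4],rect(t) if len(t) else '','z',np.round(np.percentile(q[:,2],[5,50,95])*1000))
    save(c,'chk_'+n)
E
python3 chk.py
```

```text
clock: 43.88
position: [0.4745, 0.1549, 0.2541]
orientation: [0.688, 0.726, 0.001, -0.0]
ft_force: [0.2, 5.5, 1.4]
width: 0.0153
gripper_force: 58.5
scene [264 188] 180 [445.3 -44.8  46.3  47.8   5.9] z [126. 129. 131.]
scene [289 200] 210 [441.   39.1  47.1  46.4   2.8] z [126. 129. 131.]
scene [243 202] 239 [528.5 -41.8  49.5  49.3   1.5] z [126. 129. 131.]
scene [269 216] 236 [524.8  42.6  46.9  47.    5.4] z [126. 129. 131.]
side [272 211] 164 [523.   38.7  48.5  49.3   4.5] z [126. 128. 131.]
side [249 221] 174 [438.3  34.3  47.3  50.5   3.2] z [125. 128. 130.]
side [289 225] 178 [527.1 -46.9  50.   47.    4.4] z [126. 128. 131.]
side [265 236] 195 [440.8 -50.5  48.   48.5   4.2] z [126. 128. 130.]
```

```bash
python3 -m pendant '[[[0.0001,-0.001,0],0,1],[[0.0002,-0.004,0],0,1],[[0.0004,-0.008,0],0,1],[[0.0006,-0.013,0],0,1],[[0.0009,-0.019,0],0,1],[[0.0012,-0.025,0],0,1],[[0.0015,-0.031,0],0,1],[[0.0017,-0.036,0],0,1],[[0.0018,-0.039,0],0,1],[[0.0019,-0.04,0],0,1]]'
python3 -m pendant '[[[0.0001,-0.001,0],0,1],[[0.0002,-0.004,0],0,1],[[0.0004,-0.008,0],0,1],[[0.0006,-0.013,0],0,1],[[0.0009,-0.019,0],0,1],[[0.0012,-0.025,0],0,1],[[0.0015,-0.031,0],0,1],[[0.0017,-0.036,0],0,1],[[0.0018,-0.039,0],0,1],[[0.0019,-0.04,0],0,1]]'
python3 -m pendant '[[[0.0001,-0.001,0],0,1],[[0.0002,-0.004,0],0,1],[[0.0004,-0.008,0],0,1],[[0.0006,-0.013,0],0,1],[[0.0009,-0.019,0],0,1],[[0.0012,-0.025,0],0,1],[[0.0015,-0.031,0],0,1],[[0.0017,-0.036,0],0,1],[[0.0018,-0.039,0],0,1],[[0.0019,-0.04,0],0,1]]'
python3 chk.py
```

```text
clock: 45.22
position: [0.4764, 0.1148, 0.254]
orientation: [0.688, 0.726, 0.001, -0.0]
ft_force: [-1.0, 6.9, 1.9]
width: 0.0152
gripper_force: 58.5
clock: 46.48
position: [0.4783, 0.0748, 0.254]
orientation: [0.688, 0.726, 0.001, -0.0]
ft_force: [-0.8, 6.2, 2.8]
width: 0.0151
gripper_force: 58.6
clock: 47.72
position: [0.4802, 0.0348, 0.2541]
orientation: [0.688, 0.726, 0.001, -0.0]
ft_force: [-0.8, 5.8, 2.8]
width: 0.0149
gripper_force: 58.6
scene [232 172] 167 [ 447.4 -165.1   50.3   47.4    3.2] z [126. 129. 131.]
scene [254 184] 181 [447.7 -80.4  45.5  46.8   1.9] z [126. 129. 131.]
scene [210 186] 195 [ 534.6 -162.    49.5   49.1    1.7] z [126. 128. 131.]
scene [233 198] 199 [530.2 -77.   45.9  48.6   2. ] z [126. 128. 131.]
side [296 231] 190 [527.  -82.   47.2  48.3   3.4] z [125. 128. 131.]
side [272 242] 219 [444.3 -85.5  49.6  48.3   5.8] z [125. 128. 130.]
side [316 247] 34 [ 530.1 -147.3   44.1    9.3    2.9] z [127. 129. 131.]
side [291 259] 37 [ 445.7 -149.8   45.4   10.3    0.7] z [125. 129. 131.]
```

```bash
python3 -m pendant '[[[0.0001,-0.001,0],0,1],[[0.0002,-0.004,0],0,1],[[0.0004,-0.008,0],0,1],[[0.0006,-0.013,0],0,1],[[0.0009,-0.019,0],0,1],[[0.0012,-0.025,0],0,1],[[0.0015,-0.031,0],0,1],[[0.0017,-0.036,0],0,1],[[0.0018,-0.039,0],0,1],[[0.0019,-0.04,0],0,1]]'
python3 -m pendant '[[[0.0001,-0.001,0],0,1],[[0.0002,-0.004,0],0,1],[[0.0004,-0.008,0],0,1],[[0.0006,-0.013,0],0,1],[[0.0009,-0.019,0],0,1],[[0.0012,-0.025,0],0,1],[[0.0015,-0.031,0],0,1],[[0.0017,-0.036,0],0,1],[[0.0018,-0.039,0],0,1],[[0.0019,-0.04,0],0,1]]'
python3 -m pendant '[[[0.0001,-0.001,0],0,1],[[0.0002,-0.004,0],0,1],[[0.0004,-0.008,0],0,1],[[0.0006,-0.013,0],0,1],[[0.0009,-0.019,0],0,1],[[0.0012,-0.025,0],0,1],[[0.0015,-0.031,0],0,1],[[0.0017,-0.036,0],0,1],[[0.0018,-0.039,0],0,1],[[0.0019,-0.04,0],0,1]]'
python3 -m pendant '[[[0.0001,-0.001,0],0,1],[[0.0002,-0.004,0],0,1],[[0.0004,-0.008,0],0,1],[[0.0006,-0.013,0],0,1],[[0.0008,-0.018,0],0,1],[[0.001,-0.023,0],0,1],[[0.0013,-0.028,0],0,1],[[0.0015,-0.032,0],0,1],[[0.0016,-0.034,0],0,1],[[0.0016,-0.035,0],0,1]]'
python3 chk.py
```

```text
clock: 49.08
position: [0.4821, -0.0051, 0.254]
orientation: [0.688, 0.726, 0.001, -0.0]
ft_force: [-0.0, 7.7, 3.1]
width: 0.0149
gripper_force: 58.7
clock: 50.32
position: [0.484, -0.0451, 0.2541]
orientation: [0.688, 0.726, 0.001, -0.0]
ft_force: [-1.1, 7.7, 4.0]
width: 0.0154
gripper_force: 58.8
clock: 51.58
position: [0.4859, -0.085, 0.254]
orientation: [0.687, 0.726, 0.001, -0.0]
ft_force: [-1.1, 8.8, 4.0]
width: 0.0151
gripper_force: 58.9
clock: 52.82
position: [0.4876, -0.12, 0.2541]
orientation: [0.687, 0.726, 0.001, -0.0]
ft_force: [0.1, 8.0, 5.3]
width: 0.0148
gripper_force: 58.9
```

View pics/chk_scene.png

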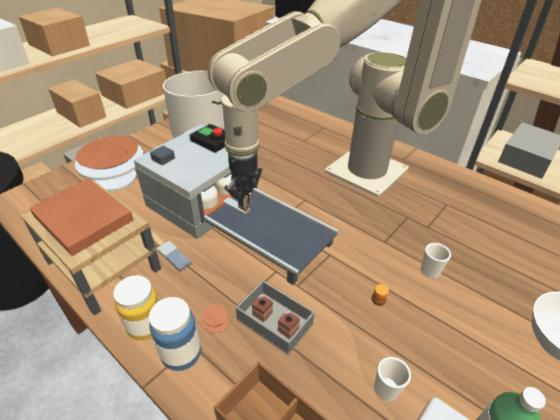

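The tray is nearly in, with the handle at (246,200) and the props in the bin at (275,315). Now the final slow approach to the back wall.

```bash
python3 -m pendant '[[[0,-0.001,0],0,1],[[0.0001,-0.003,0],0,1],[[0.0002,-0.005,0],0,1],[[0.0003,-0.007,0],0,1],[[0.0004,-0.009,0],0,1],[[0.0005,-0.011,0],0,1],[[0.0006,-0.013,0],0,1],[[0.0007,-0.014,0],0,1],[[0.0007,-0.015,0],0,1],[[0.0007,-0.015,0],0,1]]'
python3 -m pendant '[[[0,-0.0005,0],0,1],[[0,-0.001,0],0,1],[[0,-0.0015,0],0,1],[[0.0001,-0.002,0],0,1],[[0.0001,-0.0025,0],0,1],[[0.0001,-0.003,0],0,1],[[0.0001,-0.003,0],0,1]]'
```

```text
clock: 54.18
position: [0.4883, -0.1349, 0.254]
orientation: [0.687, 0.726, 0.001, -0.0]
ft_force: [-0.3, 8.2, 4.7]
width: 0.0146
gripper_force: 58.9
clock: 55.05
position: [0.4884, -0.1379, 0.2541]
orientation: [0.687, 0.726, 0.001, -0.0]
ft_force: [-0.3, 8.8, 5.9]
width: 0.0151
gripper_force: 59.0
```

```bash
python3 -m pendant '[[[0,-0.0005,0],0,1],[[0,-0.001,0],0,1],[[0,-0.0015,0],0,1],[[0,-0.002,0],0,1],[[0,-0.0025,0],0,1],[[0,-0.0025,0],0,1]]'
```

```text
clock: 55.8
position: [0.4884, -0.1404, 0.2541]
orientation: [0.687, 0.726, 0.001, -0.0]
ft_force: [-0.6, 8.0, 5.3]
width: 0.015
gripper_force: 59.0
```

```bash
python3 -m pendant '[[[0,-0.0005,0],0,1],[[0,-0.001,0],0,1],[[0,-0.0015,0],0,1],[[0,-0.002,0],0,1],[[0,-0.002,0],0,1]]'
```

```text
clock: 56.42
position: [0.4885, -0.141, 0.2541]
orientation: [0.687, 0.726, 0.002, -0.001]
ft_force: [-0.3, 16.4, 8.4]
width: 0.0153
gripper_force: 59.5
```

The tray meets the back wall: force rose from 8 to 16 N and the tool stopped. I'll relax, release and rise.

```bash
python3 -m pendant '[[[0,0.0005,0],0,1],[[0,0.001,0],0,1],[[0,0.001,0],0,0.62],[[0,0.001,0],0,0.58],[[0,0.001,0],0,0.5],[[0,0.001,0],0,0.3],[[0,0.001,0],0,0.2],[[0,0.001,0],0,0.2],[[0,0.001,0.01],0,0.2],[[0,0.001,0.04],0,0.2]]'
python3 -m pendant '[[[0,0.01,0.05],0,0.2],[[0,0.02,0.1],0,0.2],[[0,0.06,0.12],0,0.2],[[0,0.1,0.12],0,0.2],[[0,0.1,0.12],0,0.2]]'
python3 - <<'E'
from h import *
from scipy.optimize import least_squares as LS
c,P=cloud('wrist'); save(c,'in1'); st=bot.observe(); print(st['position'])
X,Y,Z=[np.nan_to_num(P[...,i],nan=9) for i in range(3)]
for s,q,m in blobs(c,P,(abs(X-.489)<.03)&(Y<-.05)&(Y>-.25)&(Z>.09)&(Z<.125),60): print('handle',s,rect(q[q[:,2]>np.median(q[:,2])-.003]),np.median(q[:,2]))
c,P=cloud('side'); save(c,'in2')
E
```

```text
clock: 57.68
position: [0.4873, -0.1419, 0.2932]
orientation: [0.688, 0.726, -0.001, -0.002]
ft_force: [0.2, -0.7, 0.1]
width: 0.034
gripper_force: 0.0
clock: 58.3
position: [0.488, -0.0401, 0.4153]
orientation: [0.686, 0.727, 0.001, 0.001]
ft_force: [0.5, -0.2, -1.5]
width: 0.0345
gripper_force: 0.0
[ 0.48804825 -0.04130168  0.41483219]
handle [273 287  17  38 625] [ 488.3 -147.7   14.8   29.8    3.3] 0.10819182394877364
```

View pics/in1.png

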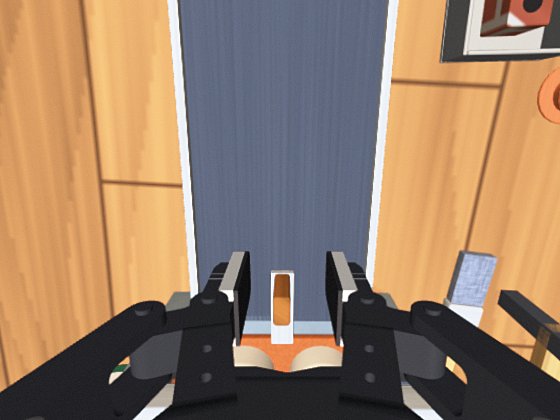

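The handle is now at (283,298) in the wrist view, 334.7 mm from where it started, so the tray is home. Next is the button.

```bash
python3 -m pendant '[[[0,0,0.03],0,0.2],[[0,0,0.055],0,0.6],[[-0.012,-0.043,0.055],0,1],[[-0.024,-0.086,0.055],0,1],[[-0.036,-0.129,0.055],0,1],[[-0.048,-0.172,0.055],0,1],[[-0.06,-0.215,0.055],0,1],[[-0.072,-0.257,0.055],0,1],[[-0.072,-0.257,0.055],0,1],[[-0.072,-0.257,0.055],0,1]]'
python3 - <<'E'
from h import *
c,P=cloud('wrist'); save(c,'bt'); print(bot.observe()['position'])
H,S,V=hsv(c); Z=np.nan_to_num(P[...,2],nan=9)
for s,q,m in blobs(c,P,((H<8)|(H>172))&(S>110)&(Z>.19)&(Z<.24),60): print(s,rect(q[q[:,2]>np.median(q[:,2])-.003]),np.percentile(q[:,2],[5,50,95]))
c,P=cloud('scene'); save(c,'sc5')
E
```

```text
clock: 59.65
position: [0.4157, -0.2996, 0.4687]
orientation: [0.688, 0.725, 0.0, -0.0]
ft_force: [0.0, -0.1, 0.3]
width: -0.0
gripper_force: 0.0
[ 0.41599666 -0.29908538  0.46885725]
[ 266  192   42   44 1438] [ 414.6 -297.    27.    27.1   65.3] [0.21162025 0.22063086 0.2218754 ]
```

View pics/bt.png

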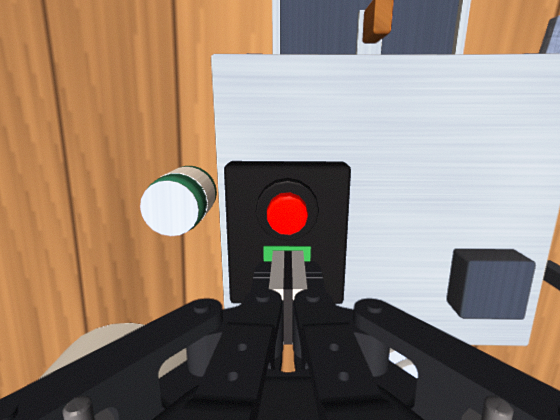

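The button is at (287,214) in the wrist view, with its top at z≈0.223. The tool is right above it, so I'll press straight down.

```bash
python3 -m pendant '[[[-0.001,0.0015,-0.03],0,1],[[-0.001,0.0015,-0.06],0,1],[[-0.001,0.0015,-0.068],0,1],[[-0.001,0.0015,-0.071],0,1],[[-0.001,0.0015,-0.073],0,1],[[-0.001,0.0015,-0.075],0,1],[[-0.001,0.0015,-0.077],0,1],[[-0.001,0.0015,-0.077],0,1]]'
```

```text
clock: 60.75
position: [0.4153, -0.2979, 0.3927]
orientation: [0.688, 0.726, 0.0, 0.001]
ft_force: [2.1, -0.9, 3.3]
width: -0.0002
gripper_force: 1.5
```

```bash
python3 -m pendant '[[[0,0,-0.001],0,1],[[0,0,-0.002],0,1],[[0,0,-0.003],0,1],[[0,0,-0.004],0,1],[[0,0,-0.004],0,1],[[0,0,-0.004],0,1]]'
```

```text
clock: 61.5
position: [0.4153, -0.2979, 0.3893]
orientation: [0.688, 0.726, 0.0, 0.001]
ft_force: [1.1, -0.1, 11.9]
width: -0.0001
gripper_force: 5.4
```

The button bottomed out: 11.9 N is well above the 5 N it needs. I'll retreat and check before handing in.

```bash
python3 -m pendant '[[[0,0,0.01],0,1],[[0,0,0.05],0,1],[[0,0,0.085],0,1],[[0,0.05,0.085],0,1],[[0,0.1,0.085],0,1],[[0,0.15,0.085],0,1],[[0,0.2,0.085],0,1],[[0,0.25,0.085],0,1],[[-0.02,0.3,0.085],0,1],[[-0.02,0.3,0.085],0,1]]'
python3 props.py; python3 chk.py
python3 -c "
import cv2
a=cv2.resize(cv2.imread('pics/chk_scene.png')[120:330,120:400],(560,420)); cv2.imwrite('pics/fin.png',a)"
```

```text
clock: 62.75
position: [0.3939, 0.0049, 0.4725]
orientation: [0.686, 0.728, -0.0, -0.001]
ft_force: [-0.4, -0.8, -0.2]
width: 0.0002
gripper_force: 0.0
[0.3944142  0.00352721 0.47251206]
bin [252 297  20  17 200] [695. 133.  49.] 0.05303916231288095
bin [253 309  19  12  79] [705. 144.  19.] 0.02840221068029459
bin [278 313  21  18 207] [689. 207.  49.] 0.052278233625218835
bin [278 326  21  12  76] [699. 213.  17.] 0.028080447199522886
```

View pics/fin.png

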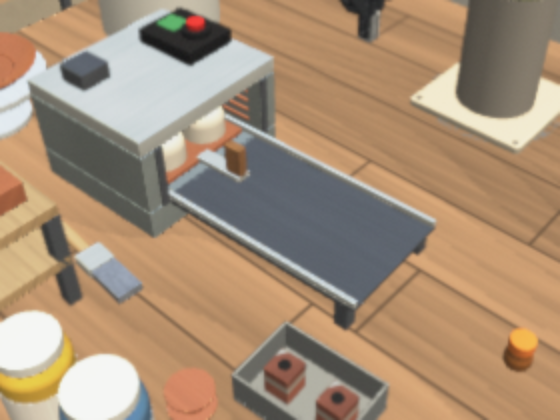

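The final view shows the tray in the kiln, with two domes visible in the mouth at about (205,125) and (172,150). Both props are in the bin at about (310,385), and no blank has fallen anywhere in sight. Handing in now.

```bash
python3 -c "
from bench import bot
print(bot.sign_off())"
```

```text
the job is handed in; nothing more can be done
None
```

I handed the job in at about 63 s: both props are in the bin, the tray is against the back wall, and I pressed the start button after that; all four blanks were level when last seen, about halfway in, but the roof then hid them, so I couldn't check them at the end.

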